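Wind the tilt stage one division up to its stop and clamp it

TASK

The little tilt stage on the bench has to go one division further: wind its crank clockwise (seen from above) for several turns until the pointer on the dial comes up snug against its stop, but do not force it there: the sprung coupling under the crank must not be twisted past 45 degrees. Then swing the clamp lever left of the crank fully over, clockwise seen from above, until it is home, let go, and leave the things standing round the stage alone.

Things in the scene. Friction and masses are not known exactly. Their poses are not given: they have to be found in the camera images.
- stage: Fixed tilt stage; dark base plate 12 mm thick, x -120 to +90, y -70 to +130 mm from the origin on its underside; z up, -x = front (dial side). Grey gearbox 60 x 84 mm, top 110 mm, centred at x = -65 mm, y = 0: crank on top, dial (82 mm across, a mark every 22.5 degrees) in front. Clamp housing 50 x 48 mm, top 112 mm, at x = -20, y = +90 mm. The table behind the gearbox stays below 110 mm.
- crank_axis (a point): On the crank's vertical axis (stage x = -65 mm, y = 0), 150 mm above the bench. Clockwise from above advances the pointer, 9 degrees a turn (about 2 to 3 turns to the stop). Turning takes about 1.5 N at the handle; the worm is self-locking. Once the pointer meets the stop the pull at the handle climbs evenly, to about 6 N after 17 and 11 N after 38 degrees more of crank (coupling limit).
- handle_mid (a point): Middle of the black upright crank handle: cylinder 16 mm in diameter, from 128 to 173 mm above the bench, 34 mm from the crank axis, spinning freely on its pin (so it may be pinched from above and led in circles without turning the gripper). Crank arm and hub reach up to 130 mm.
- table: The slow output: aluminium table 64 x 112 x 8 mm and the black pointer on the dial (36 mm long, 6 mm pin at its tip, about straight up at the start), on one shaft along the stage's x axis, 62 mm above the bench; origin on that axis above the stage's origin. Turns about x: as the crank is wound clockwise the left side rises and the pointer goes clockwise seen from the robot.
- stop: The stop: fixed black block 8 x 8 x 16 mm with a small steel screw on the dial's upper rim, right of the pointer at the next mark. Origin on the shaft axis in front of the dial, x along the shaft, z tilted to the line where the pointer stands when it meets the block.
- lever (a joint): Clamp lever on the clamp housing; 0 = fully open, 1.22 rad = fully clamped (end stop), positive clockwise seen from above. At 0 it points 150 degrees from the stage's x axis (forward and left), at 1.22 rad 80 degrees (to the left). It takes about 2 N at its knob to swing and stays where it is left.
- lever_pivot (a point): Point on the vertical axis of the clamp lever, fixed to the stage at x = -20 mm, y = +90 mm, at the height of point lever_knob.
- lever_knob (a point): Point in the clamp lever's black upright knob, a cylinder 16 mm in diameter reaching from 124 to 158 mm above the bench, 48 mm from the pivot; the point is on its axis, 12 mm below its top. The lever's steel arm and hub reach up to 132 mm.
- small_bottle: Bystander: small white plastic bottle with screw cap, 36 mm in diameter, 75 mm tall, right of the stage; origin at the centre of its underside.
- cup: Bystander: steel cup, 65 mm in diameter, 88 mm tall, left of the stage; origin at the centre of its underside.
- twist_timer: Bystander: round twist timer, 68 mm in diameter, 47 mm tall, right of the stage; origin at the centre of its underside.
- tweezers: Bystander: steel tweezers, 129 x 16 x 9 mm, lying in front of the stage; origin at the centre of the underside.
- pointer_tip (a point): Centre of the pointer's round tip pin (6 mm in diameter), 36 mm from the shaft axis, in front of the dial; about straight up at the start. It meets the stop when its y in the stop's frame comes down to 0.
- coupling_mark (a point): Black mark on the rim of the flat disc (37 mm across, 119 mm above the bench) on the worm shaft under the crank, 16.5 mm from the crank axis. The crank sits on this disc through a torsion spring coupling of 0.5 N m/rad (10 N at the handle, 34 mm out, twists it about 39 degrees).
- crank_mark (a point): Point under the crank arm, 16.5 mm from the axis, 119 mm above the bench; it lies on the coupling mark when the coupling is unloaded. Twisted by 45 degrees the two are 12.6 mm apart.

How it is judged:
By the outcome, as a careful person would: the job done as asked, in the order asked, and still so for the second after the job is handed in, with the robot touching nothing.
It also fails if it takes over 67 s, if anything falls off the work surface, if the arm or the gripper's body presses on something with over 40 N, if the wrist force passes 120 N, or if a joint passes its speed limit or range.

ROBOT

A 6-joint arm with a two-finger parallel gripper is mounted at the origin on a cart in front of the work surface, level with it; the furniture and walls round the work are solid. World frame = base frame: x ahead of the robot, y to its left, z up, the work surface at z = 0. Lengths are in mm, angles in rad, forces in N, time in s.
With the tool pointing down it reaches from about 350 to 875 mm from the base axis. Payload 4.2 kg.
Tool frame: the origin (TCP) lies where the fingers leave the gripper's body, on its centre line; the fingertips stand ahead of it and the grasp point (between the pads) lies 54 mm ahead of it (arm.nose_length is the z of the fingertips in the tool frame, in mm); z points along the fingers, x is the direction in which the jaws open and shut, and the axes are right-handed (so a half turn about z gives the same grasp; the last joint's range is limited). The gripper opens to 85 mm and grips with 20 to 120 N. Pads are 22 mm wide; open, the fingers measure 114 mm over their backs; the gripper's body (76 mm by 85 mm) begins 54 mm behind the grasp point. The pads swing forward as they close: fully open they stand 13 mm farther back than shut.
Start: joints at [1.531, 0.385, 0.008, 0, -1.194, -0.259], TCP at [183.951, 597.295, 303.912] pointing down, gripper open.
Joint ranges: [-3.14, 3.14], [-1.21, 2.06], [-1.07, 1.41], [-3.16, 2.05], [-2.99, -0.16], [-3.1, 3.1]. Speed limits (rad/s): [2.79, 2.79, 3.14, 3.14, 3.14, 3.14].

INTERFACE

Orientations are given as a unit quaternion [x, y, z, w].
In Python, from bench import arm, imaging, job_done gives the robot as it stands.
- The arm moves only by the shell command python3 -m crank 'ROWS' [OPENING]. ROWS is a JSON object of lists of equal length, an entry for each row: "delta_pos": the shift along the tool's x, y, z in m, a list of three; "twist": the turn about the tool's z in rad. In form: {"delta_pos": [[tx, ty, tz], ...], "twist": [twist, ...]}. A call has 1 to 8 rows; each row shifts and turns the commanded pose from where the row before left it, along the tool's axes as they then stand; what a row does not reach is not made up. A row lasts 1/12 s, in which the tool goes at most 41.7 mm and 7.16 degrees, less where a joint would pass 70% of its speed; a pose out of reach is approached as far as the arm can. A call is refused whole if a number of a shift passes 0.0417 or a number of a turn 0.125, either way. A call with a gripper value outside its range is refused whole. OPENING is the opening, from 0 (shut) to 1 (fully open), set as the call begins (- or left out, the last holds). The fingers move at their own pace and stop on an object; the grip force is fixed at half the most. Time passes only in rows, so rows that do not move let the fingers close. It gives the time, the measured TCP pose, the force and the opening at its end, in the units of the state.
- arm.read_state(): the state, without advancing time (a new reading comes with each control period).
- imaging.get_image(name): name is "scene" or "top" or "wrist"; returns (picture, depth): 480x640x3 uint8, blue, green, red; 480x640 float32, mm along the optical axis (not along the pixel's ray), 0 where there is no reading.
- imaging.camera_model(name): a dict with "vfov" (degrees; the focal length in pixels is half the picture's height over the tangent of half this angle, whatever the lens; pixels are square), "cx", "cy" (the principal point, pixels), "T" (4x4, takes a point from camera to world coordinates); the wrist camera has in their place "hand_eye" (4x4, takes a point from camera to tool coordinates, whose origin is the TCP and whose axes are the tool frame's). Camera axes: x right, y up, looking along -z (the intrinsics and any distortion apply to the point x, -y, -z); pixel columns grow to the right and rows downward; lengths in mm; the calibration is good to about 2 mm. A picture is of the moment at which its call begins: read the wrist's pose just before it. camera_model takes no time and is no camera call.
- job_done(): hands the job in, once; it reports no verdict.
The state is a dict: "clock": time; "joints": joint angles; "joint_vel": joint speeds; "joint_efforts": joint torques, N m; "position": TCP position; "ee_rot": TCP orientation; "contact_force": force on the tool from outside, world axes, zero at the start; "wrist_torque": the same for the moment, N m; "gripper_width": finger opening in mm.
Only numpy, scipy, OpenCV 4.12 (cv2) and the standard library are available. Lean on these libraries where they do the work, as an engineer would, in place of code of your own. Each camera call takes 0.05 s, during which the arm holds its last target.

## Working session

There is one attempt and no reset: what is moved stays moved. The work goes in short steps, Python scripts to look and compute and a shell command to move; the robot and the scene stay as the last step left them, time stands still between calls to the robot, and variables do not carry over. Pictures are saved under pics/ and viewed, and the job is handed in when it is done.

```bash
ls; mkdir -p pics; python3 - <<'E'
from bench import arm, imaging
import cv2
print(arm.read_state(), arm.nose_length)
for n in ("scene","top","wrist"):
    p,d=imaging.get_image(n); cv2.imwrite(f"pics/{n}0.png",p); print(n,imaging.camera_model(n))
    import numpy as np; np.save(f"pics/{n}0d.npy",d)
E
```

```text
pics
{'clock': 0.0, 'joints': array([ 1.53059218e+00,  3.85556744e-01,  6.60859138e-03, -5.30514053e-04,
       -1.19399254e+00, -2.58610831e-01]), 'joint_vel': array([ 0.00099882,  0.00044512, -0.00122914,  0.00190974, -0.00111332,
       -0.00019104]), 'joint_efforts': array([-2.42169881e-04, -3.92290986e+01,  1.88402635e+01,  4.18642849e+00,
       -4.65029996e-03, -2.88558489e-06]), 'position': array([183.82885333, 596.89950212, 302.80987433]), 'ee_rot': array([-5.93895695e-01,  8.04541294e-01, -6.81963138e-04, -8.63295839e-04]), 'contact_force': array([ 0.43275395, -0.33138369, -0.08442078]), 'wrist_torque': array([-0.0337756 , -0.01847428,  0.05148622]), 'gripper_width': 85.37816401232476} 72.6
scene {'vfov': 53.37028664177441, 'cx': 323.76949366395456, 'cy': 235.57533401078257, 'T': array([[ 6.03184734e-01,  3.17469384e-01, -7.31697592e-01,
        -2.45841490e+02],
       [-7.97532633e-01,  2.28008714e-01, -5.58528178e-01,
        -4.98988700e+02],
       [-1.04821699e-02,  9.20448378e-01,  3.90723569e-01,
         5.17959571e+02],
       [ 0.00000000e+00,  0.00000000e+00,  0
[... 213 characters left out ...]
02],
       [-9.99601834e-01, -2.71720940e-02,  7.60591988e-03,
         9.02347800e+01],
       [ 2.21029715e-03,  1.93323304e-01,  9.81132618e-01,
         1.35215243e+03],
       [ 0.00000000e+00,  0.00000000e+00,  0.00000000e+00,
         1.00000000e+00]])}
wrist {'vfov': 60.47884939280438, 'cx': 316.3146797436123, 'cy': 240.80701594676034, 'hand_eye': array([[ 9.99999908e-01,  4.02183479e-04,  1.49914143e-04,
         4.53103380e-01],
       [ 4.27598482e-04, -9.63778445e-01, -2.66703816e-01,
        -6.77705482e+01],
       [ 3.72201512e-05,  2.66703856e-01, -9.63778529e-01,
        -7.07790302e+01],
       [ 0.00000000e+00,  0.00000000e+00,  0.00000000e+00,
         1.00000000e+00]])}
```

View pics/scene0.png

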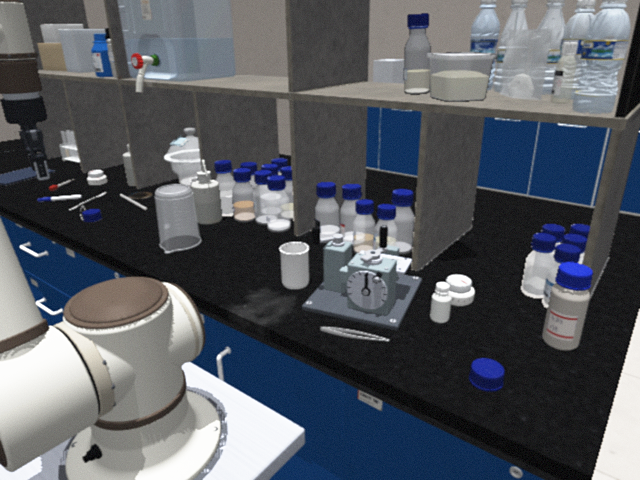

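View pics/top0.png

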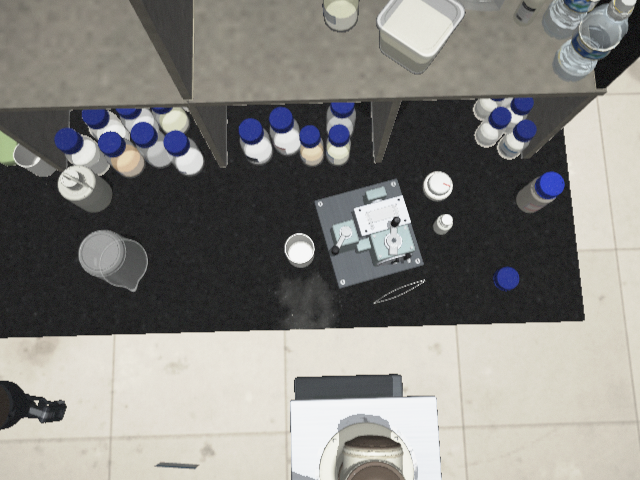

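View pics/wrist0.png

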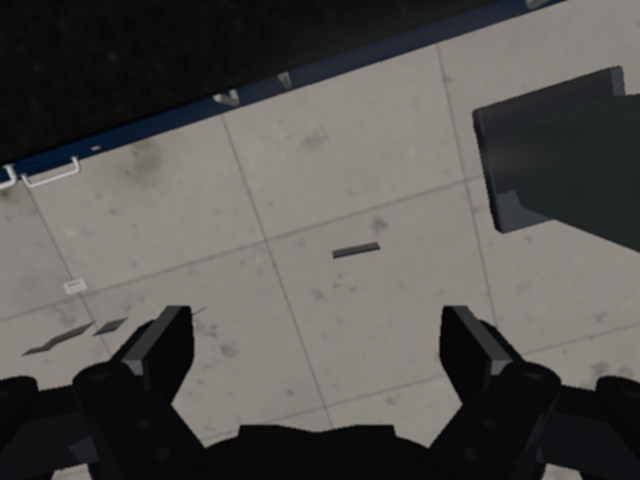

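The stage is at about (370,235) in the top view, with the crank hub at about (394,241), its handle at about (396,222), and the lever knob at about (337,247). Next I zoom in and measure.

```bash
cat > h.py <<'E'
import numpy as np, cv2
from bench import arm, imaging
from scipy.spatial.transform import Rotation as R
def cam(name, st=None):
    m=imaging.camera_model(name); f=240/np.tan(np.radians(m['vfov'])/2)
    if 'T' in m: T=np.array(m['T'])
    else:
        W=np.eye(4); W[:3,:3]=R.from_quat(st['ee_rot']).as_matrix(); W[:3,3]=st['position']; T=W@np.array(m['hand_eye'])
    return f,m['cx'],m['cy'],T
def ray(c,u,v):
    f,cx,cy,T=c; d=np.array([(u-cx)/f,-(v-cy)/f,-1.]); return T[:3,3],T[:3,:3]@d
def onz(c,u,v,z):
    o,d=ray(c,u,v); return o+d*(z-o[2])/d[2]
def proj(c,P):
    f,cx,cy,T=c; p=np.linalg.inv(T)@np.append(P,1); return np.array([cx+f*p[0]/-p[2],cy-f*p[1]/-p[2]])
def depthpt(c,u,v,z):
    o,d=ray(c,u,v); return o+d*z
E
python3 - <<'E'
import cv2
t=cv2.imread('pics/top0.png')[165:305,280:470]; cv2.imwrite('pics/topz.png',cv2.resize(t,None,fx=4,fy=4,interpolation=cv2.INTER_CUBIC))
t=cv2.imread('pics/scene0.png')[220:350,270:480]; cv2.imwrite('pics/scenez.png',cv2.resize(t,None,fx=3.8,fy=3.8,interpolation=cv2.INTER_CUBIC))
E
```

```text
(no output)
```

View pics/topz.png

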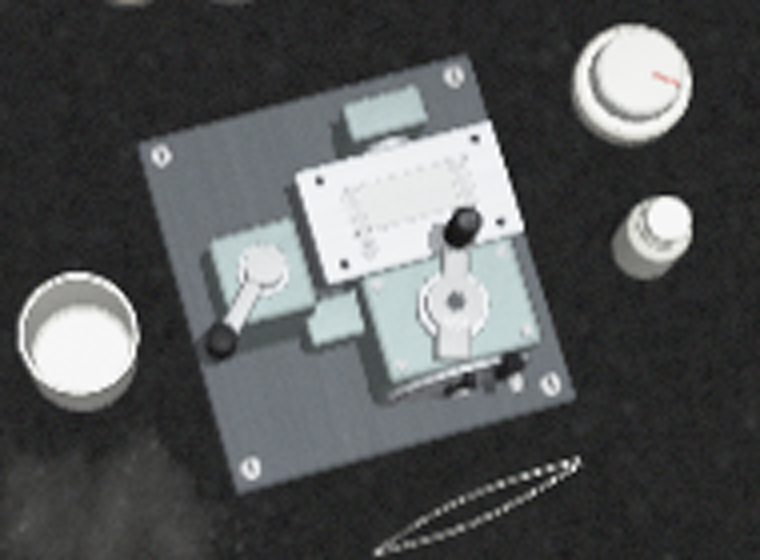

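View pics/scenez.png

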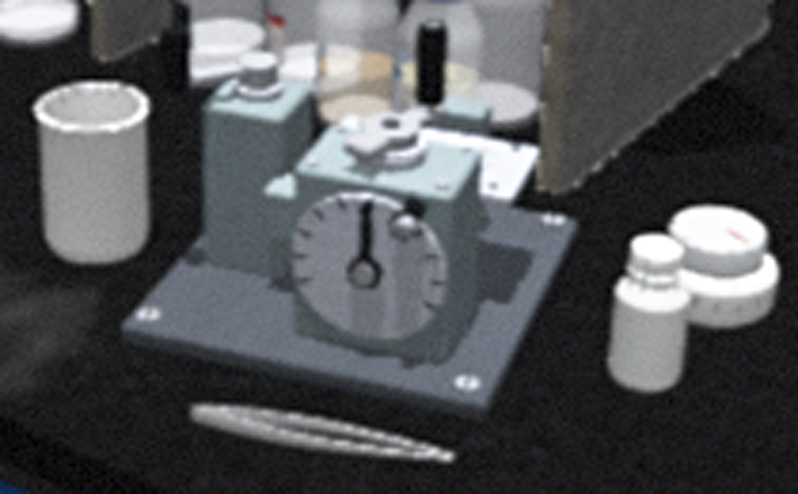

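```bash
python3 - <<'E'
from h import *
c=cam('top'); s=cam('scene')
px=lambda x,y:(x/4-.375+280,y/4-.375+165)
W=np.array([onz(c,*px(*p),12)[:2] for p in [(140,147),(467,55),(575,400),(238,493)]])
S=np.array([[90,130],[90,-70],[-120,-70],[-120,130.]])
a=W-W.mean(0); b=S-S.mean(0)
th=np.arctan2((b[:,0]*a[:,1]-b[:,1]*a[:,0]).sum(),(a*b).sum())
Rm=np.array([[np.cos(th),-np.sin(th)],[np.sin(th),np.cos(th)]]); t=W.mean(0)-Rm@S.mean(0)
print('theta',np.degrees(th),'t',t,'res',(W-(S@Rm.T+t)).round(1).tolist())
w=lambda x,y:Rm@[x,y]+t
print('crank',w(-65,0),'pivot',w(-20,90))
print('hub top check',onz(c,*px(456,302),130), 'handle top', onz(c,*px(466,220),173),'handle v',onz(c,*px(463,228),150),'knob top',onz(c,*px(222,338),158))
print('lever knob pred', w(-20+48*np.cos(np.radians(150)),90+48*np.sin(np.radians(150))))
# scene: handle
q=lambda x,y:(x/3.8-.37+270,y/3.8-.37+220)
print('scene handle top',onz(s,*q(432,24),173),onz(s,*q(430,100),130))
st=arm.read_state(); print(R.from_quat(st['ee_rot']).as_matrix().round(3))
d=np.load('pics/top0d.npy'); 
for n,p in dict(hub=(456,285),gear=(400,330),hand=(466,218)).items():
    u,v=px(*p); print(n,depthpt(c,u,v,d[int(round(v)),int(round(u))]))
E
```

```text
theta 14.032759748944315 t [534.79864112 -54.37539484] res [[-1.8, -2.5], [-0.8, 1.3], [0.5, 2.1], [2.0, -0.9]]
crank [471.73842019 -70.13637629] pivot [493.57259883  28.08922446]
hub top check [472.40707221 -69.86615136 130.        ] handle top [506.29086447 -71.40406692 173.        ] handle v [507.09819397 -72.80543159 150.        ] knob top [452.26282885  52.37492359 158.        ]
lever knob pred [447.42448017  41.2934338 ]
scene handle top [505.39232138 -70.71078167 173.        ] [506.85385429 -70.54735965 130.        ]
[[-0.294 -0.956 -0.   ]
 [-0.956  0.294 -0.002]
 [ 0.002 -0.    -1.   ]]
hub [481.5996688  -70.51734977 128.55425662]
gear [461.45056263 -42.10737903 112.85575109]
hand [507.53799312 -71.59895151 171.97131288]
```

```bash
python3 -m crank '{"delta_pos":[[0,0,0],[0,0,0],[0,0,0],[0,0,0]],"twist":[-0.1,-0.1,-0.098,0]}' 1
python3 -m crank '{"delta_pos":[[0.02,-0.01,0],[0.034,-0.016,0],[0.034,-0.016,0],[0.034,-0.016,0],[0.034,-0.016,0],[0.034,-0.016,0],[0.034,-0.016,0],[0.034,-0.016,0]],"twist":[0,0,0,0,0,0,0,0]}'
python3 -m crank '{"delta_pos":[[0.034,-0.016,0],[0.034,-0.016,0],[0.034,-0.016,0],[0.034,-0.016,0],[0.034,-0.016,0],[0.034,-0.016,0],[0.034,-0.016,0],[0.034,-0.016,0]],"twist":[0,0,0,0,0,0,0,0]}'
```

```text
clock: 0.48
position: [183.9, 597.1, 303.5]
ee_rot: [0.707, -0.707, 0.0, 0.0]
contact_force: [0.4, -0.7, -0.5]
gripper_width: 85.3
clock: 1.15
position: [306.0, 337.3, 303.9]
ee_rot: [-0.706, 0.708, 0.0, 0.0]
contact_force: [0.4, -0.1, 0.4]
gripper_width: 85.2
clock: 1.82
position: [433.8, 65.2, 304.2]
ee_rot: [-0.706, 0.708, -0.0, 0.0]
contact_force: [1.2, 0.6, 0.2]
gripper_width: 85.4
```

```bash
python3 -m crank '{"delta_pos":[[0.034,-0.018,0],[0.034,-0.018,0],[0.034,-0.018,0],[0.034,-0.018,0],[0,0,0],[0,0,0]],"twist":[0,0,0,0,0,0]}'
python3 - <<'E'
from h import *
st=arm.read_state(); p,d=imaging.get_image('wrist'); cv2.imwrite('pics/w1.png',p); np.save('pics/w1d.npy',d); np.save('pics/w1p.npy',np.r_[st['position'],st['ee_rot']])
c=cam('wrist',st); print(st['position'],st['joints'])
for P in [(506,-71,173),(472,-70,130),(452,52,158),(493.6,28,132)]: print(P,proj(c,P))
p,d=imaging.get_image('scene'); cv2.imwrite('pics/s1.png',cv2.resize(p[220:350,270:480],None,fx=3.8,fy=3.8))
E
```

```text
clock: 2.32
position: [505.7, -70.8, 303.1]
ee_rot: [-0.705, 0.71, 0.001, -0.001]
contact_force: [-0.3, 0.2, -0.8]
gripper_width: 85.1
[505.68598494 -70.75040852 303.11794706] [ 1.79202630e-01  1.90989108e-01 -2.68271155e-01 -2.30592085e-04
 -1.11302416e+00  1.38448682e+00]
(506, -71, 173) [315.87146533 262.42776605]
(472, -70, 130) [314.77920984 291.6104785 ]
(452, 52, 158) [106.22586283 343.47454886]
(493.6, 28, 132) [155.95322569 261.49974088]
```

View pics/w1.png

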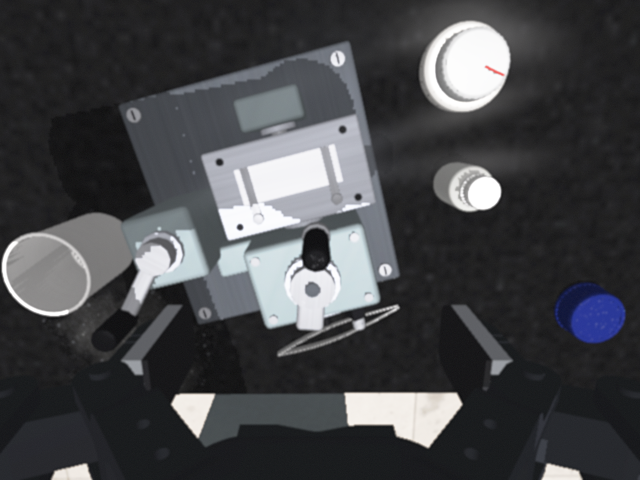

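View pics/s1.png

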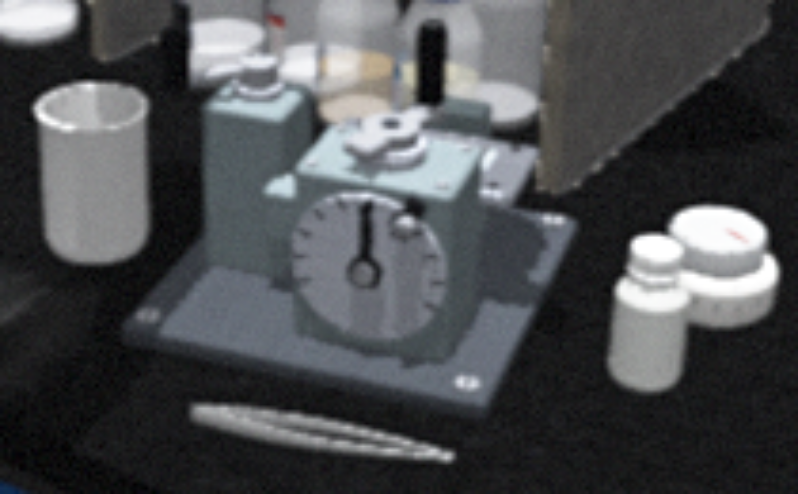

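The wrist view shows the handle top at about (316,260) and the hub at (313,289), within 3 px of where they were predicted. The knob top is at about (108,335). I descend and grip the handle.

```bash
python3 -m crank '{"delta_pos":[[0,0,0.03],[0,0,0.03],[0,0,0.031],[0,0,0]],"twist":[0,0,0,0]}' 
python3 -m crank '{"delta_pos":[[0,0,0],[0,0,0],[0,0,0],[0,0,0],[0,0,0],[0,0,0],[0,0,0],[0,0,0]],"twist":[0,0,0,0,0,0,0,0]}' 0
python3 - <<'E'
from h import *
p,d=imaging.get_image('scene'); cv2.imwrite('pics/s2.png',cv2.resize(p[200:350,270:480],None,fx=3.8,fy=3.8))
print(arm.read_state())
E
```

```text
clock: 2.75
position: [501.5, -67.8, 207.8]
ee_rot: [-0.707, 0.707, 0.004, -0.004]
contact_force: [-1.4, -1.0, -0.9]
gripper_width: 85.6
clock: 3.42
position: [506.0, -69.1, 214.0]
ee_rot: [-0.707, 0.707, -0.001, 0.001]
contact_force: [-0.2, -0.5, 5.3]
gripper_width: 14.5
{'clock': 3.4667, 'joints': array([ 1.82789421e-01,  2.79795985e-01, -3.98247644e-01,  9.29566523e-04,
       -8.90909785e-01,  1.38695181e+00]), 'joint_vel': array([-0.00083212,  0.00077408, -0.00089511,  0.00071996, -0.00077405,
        0.00020502]), 'joint_efforts': array([ 2.89897341e-01, -2.81259263e+01,  1.42843258e+01,  2.76846595e+00,
        2.19776058e-01, -1.27199528e-04]), 'position': array([506.00593844, -69.13609112, 213.96544345]), 'ee_rot': array([-7.06939773e-01,  7.07273057e-01, -8.19977201e-04,  5.54571118e-04]), 'contact_force': array([-1.08092043, -0.76185892,  6.40180684]), 'wrist_torque': array([-0.11241726,  0.21442382, -0.03908322]), 'gripper_width': 14.102097542196343}
```

View pics/s2.png

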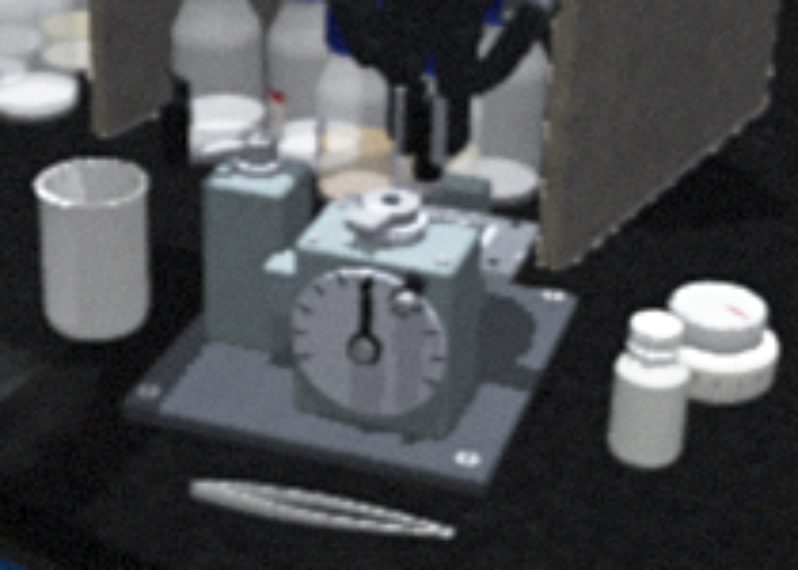

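The handle is gripped. I lead it clockwise in 15° steps, first just one third of a turn.

```bash
python3 -m crank '{"delta_pos":[[0.0088,0.0012,0],[0.0082,0.0034,0],[0.007,0.0054,0],[0.0054,0.007,0],[0.0034,0.0082,0],[0.0012,0.0088,0],[-0.0012,0.0088,0],[-0.0034,0.0082,0]],"twist":[0,0,0,0,0,0,0,0]}'
python3 - <<'E'
from h import *
p,d=imaging.get_image('scene'); cv2.imwrite('pics/s3.png',cv2.resize(p[200:350,270:480],None,fx=3.8,fy=3.8))
s=arm.read_state();print(s['position'],s['contact_force'],s['wrist_torque'],s['gripper_width'])
E
```

```text
clock: 4.13
position: [455.5, -98.1, 214.0]
ee_rot: [-0.707, 0.707, -0.002, 0.002]
contact_force: [3.6, 2.8, 4.9]
gripper_width: 14.5
[454.15526842 -97.46608721 213.84917393] [0.49775904 3.09207777 7.26662265] [ 1.12450626e+00 -6.89413539e-01 -6.51219752e-04] 14.19740029374292
```

View pics/s3.png

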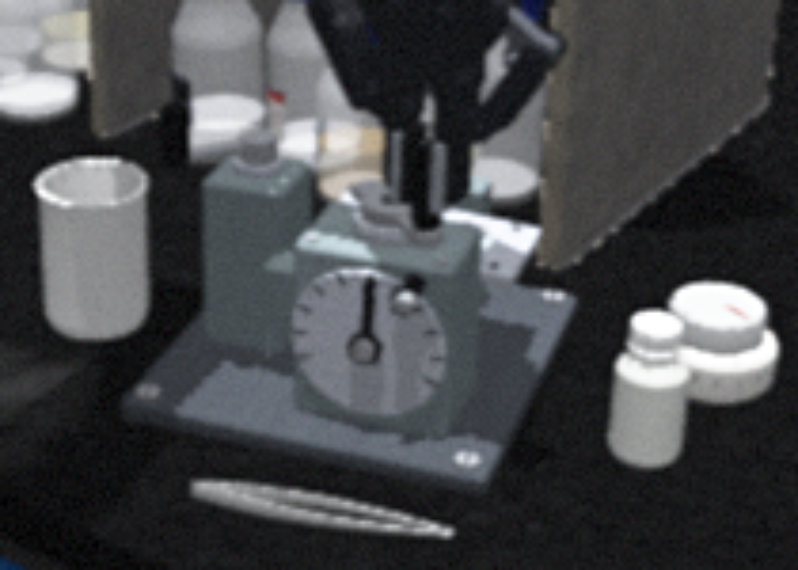

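The crank follows and the pointer tip has moved right to about (371,283). Continuing.

```bash
python3 -m crank '{"delta_pos":[[-0.0054,0.007,0],[-0.007,0.0054,0],[-0.0082,0.0034,0],[-0.0088,0.0012,0],[-0.0088,-0.0012,0],[-0.0082,-0.0034,0],[-0.007,-0.0054,0],[-0.0054,-0.007,0]],"twist":[0,0,0,0,0,0,0,0]}'
python3 -m crank '{"delta_pos":[[-0.0034,-0.0082,0],[-0.0012,-0.0088,0],[0.0012,-0.0088,0],[0.0034,-0.0082,0],[0.0054,-0.007,0],[0.007,-0.0054,0],[0.0082,-0.0034,0],[0.0088,-0.0012,0]],"twist":[0,0,0,0,0,0,0,0]}'
python3 -m crank '{"delta_pos":[[0.0088,0.0012,0],[0.0082,0.0034,0],[0.007,0.0054,0],[0.0054,0.007,0],[0.0034,0.0082,0],[0.0012,0.0088,0],[-0.0012,0.0088,0],[-0.0034,0.0082,0]],"twist":[0,0,0,0,0,0,0,0]}'
python3 - <<'E'
from h import *
p,d=imaging.get_image('scene'); cv2.imwrite('pics/s4.png',cv2.resize(p[250:330,330:410],None,fx=7,fy=7,interpolation=cv2.INTER_CUBIC))
s=arm.read_state();print(s['position'],s['contact_force'],s['wrist_torque'],s['gripper_width'])
E
```

```text
clock: 4.85
position: [453.4, -39.3, 213.9]
ee_rot: [0.707, -0.707, -0.0, 0.001]
contact_force: [-4.4, 1.4, 11.7]
gripper_width: 14.3
clock: 5.52
position: [506.2, -68.9, 213.8]
ee_rot: [0.707, -0.707, 0.001, -0.0]
contact_force: [-0.5, 2.7, 8.5]
gripper_width: 14.4
clock: 6.18
position: [455.3, -98.0, 213.9]
ee_rot: [-0.707, 0.707, -0.002, 0.002]
contact_force: [3.4, 3.1, 5.4]
gripper_width: 14.5
[454.0706372  -97.41824913 213.85490238] [0.77440469 3.3218436  5.72882083] [ 1.03165313 -0.57007369  0.00724338] 14.60354137467264
```

View pics/s4.png

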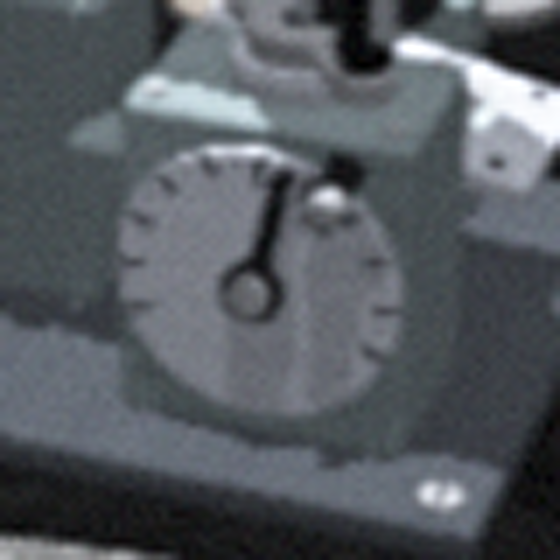

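```bash
python3 -m crank '{"delta_pos":[[-0.0054,0.007,0],[-0.007,0.0054,0],[-0.0082,0.0034,0],[-0.0088,0.0012,0],[-0.0088,-0.0012,0],[-0.0082,-0.0034,0],[-0.007,-0.0054,0],[-0.0054,-0.007,0]],"twist":[0,0,0,0,0,0,0,0]}'
cat >> h.py <<'E'
TH=np.radians(14.03); ST=np.array([534.8,-54.4,0])
Rs=np.array([[np.cos(TH),-np.sin(TH),0],[np.sin(TH),np.cos(TH),0],[0,0,1]])
def dialpt(c,u,v,xs):   # stage y,z of the ray on plane stage x=xs
    o,d=ray(c,u,v); o=Rs.T@(o-ST); d=Rs.T@d; q=o+d*(xs-o[0])/d[0]; return q[1],q[2]
def ang(c,u,v,xs=-103):
    y,z=dialpt(c,u,v,xs); return np.degrees(np.arctan2(-y,z-62)),y,z
def snap(name):
    s=arm.read_state()
    p,d=imaging.get_image('scene'); cv2.imwrite(f'pics/{name}.png',cv2.resize(p[250:330,330:410],None,fx=7,fy=7,interpolation=cv2.INTER_CUBIC)); cv2.imwrite(f'pics/{name}_raw.png',p)
    print(s['clock'],s['position'].round(1),s['contact_force'].round(1),s['wrist_torque'].round(2))
Q=lambda x,y:(x/7-.43+330,y/7-.43+250)
E
python3 - <<'E'
from h import *
snap('s5'); c=cam('scene')
for n,p in dict(hub=(250,292),tip=(282,180),root=(258,265),screw=(327,205),block=(343,172)).items(): print(n,ang(c,*Q(*p)))
q0=lambda x,y:(x/3.8-.37+270,y/3.8-.37+220)
print('start hub',ang(c,*q0(365,270)),'tip',ang(c,*q0(366,205)))
E
```

```text
clock: 6.9
position: [453.4, -39.3, 213.9]
ee_rot: [0.707, -0.707, -0.0, 0.001]
contact_force: [-3.1, 2.0, 12.2]
gripper_width: 14.2
6.9 [453.4 -39.3 213.9] [-3.1  2.  12.2] [0.33 0.87 0.01]
hub (np.float64(-47.03224982185362), np.float64(1.6630713568106046), np.float64(63.54908995642256))
tip (np.float64(9.74212949175172), np.float64(-6.439156193661006), np.float64(99.50454827619234))
root (np.float64(2.206611214820428), np.float64(-0.399128539117811), np.float64(72.3584506423972))
screw (np.float64(30.497072587423233), np.float64(-19.139779910358357), np.float64(94.49669509486637))
block (np.float64(28.238152829355485), np.float64(-23.1921176612245), np.float64(105.18404359844908))
start hub (np.float64(-16.618649219316737), np.float64(0.9019221154566139), np.float64(65.02184465848666)) tip (np.float64(-1.8781590322061037), np.float64(1.2981970990864795), np.float64(101.58907094570316))
```

View pics/s5.png

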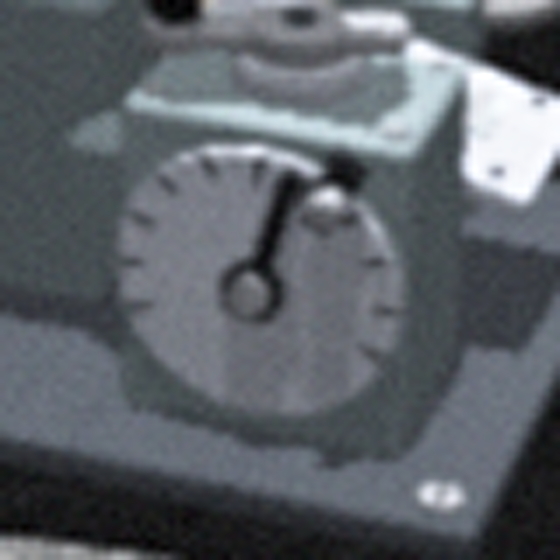

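The pointer is at about 15°, with its tip at (290,178). The stop block is at (345,172) and the screw at (327,205). I expect contact near 20-22°, so I wind to 720° and then go slowly.

```bash
python3 -m crank '{"delta_pos":[[-0.0034,-0.0082,0],[-0.0012,-0.0088,0],[0.0012,-0.0088,0],[0.0034,-0.0082,0],[0.0054,-0.007,0],[0.007,-0.0054,0],[0.0082,-0.0034,0],[0.0088,-0.0012,0]],"twist":[0,0,0,0,0,0,0,0]}'
python3 -m crank '{"delta_pos":[[0,0,0],[0,0,0]],"twist":[0,0]}'
python3 -c "
from h import *
snap('s6')"
```

```text
clock: 7.62
position: [506.2, -68.9, 213.8]
ee_rot: [0.707, -0.707, 0.001, -0.0]
contact_force: [-0.6, 1.4, 8.9]
gripper_width: 14.4
clock: 7.78
position: [506.0, -69.3, 214.0]
ee_rot: [-0.707, 0.707, -0.001, 0.0]
contact_force: [1.6, 0.9, 7.2]
gripper_width: 14.7
7.7833 [506.  -69.3 214. ] [1.6 0.9 7.2] [ 0.13 -0.18 -0.01]
```

View pics/s6.png

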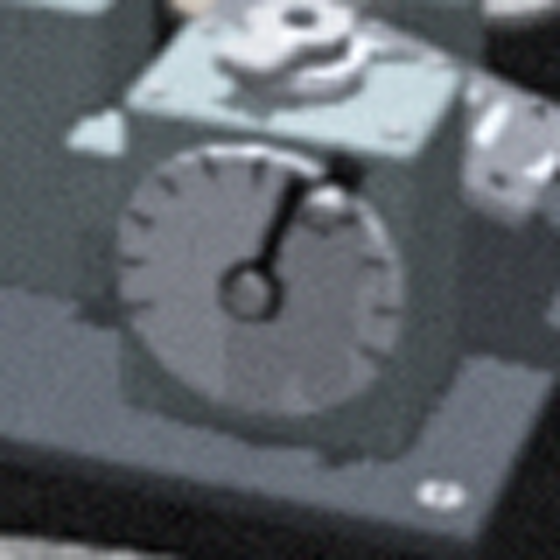

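```bash
python3 -m crank '{"delta_pos":[[0.0044,0.0003,0],[0.0044,0.0009,0],[0.0042,0.0014,0],[0.004,0.002,0],[0,0,0]],"twist":[0,0,0,0,0]}'
python3 -c "
from h import *
snap('s7')"
python3 -m crank '{"delta_pos":[[0.0037,0.0025,0],[0.0033,0.0029,0],[0.0029,0.0033,0],[0.0025,0.0037,0],[0,0,0]],"twist":[0,0,0,0,0]}'
python3 -c "
from h import *
snap('s8')"
```

```text
clock: 8.25
position: [500.7, -86.2, 213.9]
ee_rot: [-0.707, 0.707, -0.0, 0.0]
contact_force: [-0.6, 1.9, 7.5]
gripper_width: 14.3
8.25 [500.7 -86.2 213.9] [-0.6  1.9  7.5] [0.46 0.09 0.02]
clock: 8.72
position: [487.9, -98.1, 213.9]
ee_rot: [-0.707, 0.707, -0.0, 0.0]
contact_force: [-1.2, 3.6, 8.1]
gripper_width: 14.4
8.7167 [487.9 -98.1 213.9] [-1.2  3.6  8.1] [1.11 0.17 0.04]
```

View pics/s8.png

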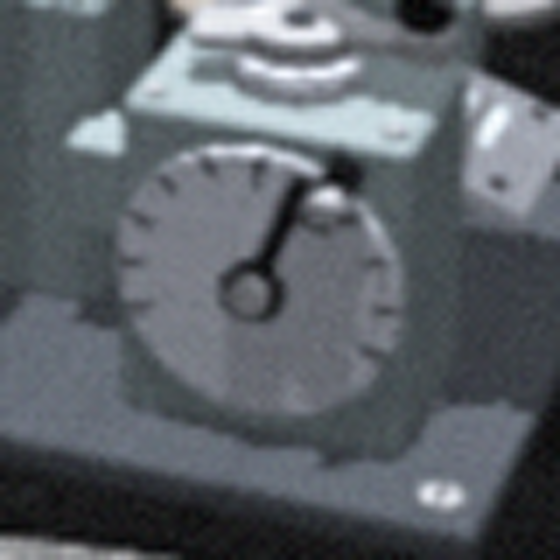

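```bash
cat >> h.py <<'E'
def tang():
    s=arm.read_state(); v=s['position'][:2]-[471.8,-68.6]; n=v/np.linalg.norm(v); F=s['contact_force'][:2]
    print('phi',np.degrees(np.arctan2(v[1],v[0])).round(1),'r',np.linalg.norm(v).round(1),'pull',(F@[-n[1],n[0]]).round(2),'radial',(F@n).round(2))
E
python3 -m crank '{"delta_pos":[[0.0016,0.004,0],[0.001,0.0042,0],[0.0005,0.0044,0],[-0.0001,0.0044,0],[0,0,0]],"twist":[0,0,0,0,0]}'
python3 -c "
from h import *
tang();snap('s9');tang()"
python3 -m crank '{"delta_pos":[[-0.0003,0.0044,0],[-0.0009,0.0044,0],[-0.0014,0.0042,0],[-0.002,0.004,0],[0,0,0]],"twist":[0,0,0,0,0]}'
python3 -c "
from h import *
tang();snap('s10');tang()"
```

```text
clock: 9.18
position: [471.3, -101.7, 214.0]
ee_rot: [0.707, -0.707, 0.001, -0.0]
contact_force: [1.0, -0.9, 7.5]
gripper_width: 14.4
phi -90.8 r 33.1 pull 1.0 radial 0.89
9.1833 [ 471.3 -101.7  214. ] [ 1.  -0.9  7.5] [-0.33 -0.28 -0.  ]
phi -90.4 r 33.1 pull 0.65 radial 2.03
clock: 9.65
position: [454.2, -96.9, 214.0]
ee_rot: [0.707, -0.707, 0.001, -0.0]
contact_force: [-0.0, -1.5, 6.3]
gripper_width: 14.1
phi -121.8 r 33.3 pull 0.76 radial 1.3
9.65 [454.2 -96.9 214. ] [-0.  -1.5  6.3] [-0.33 -0.1   0.01]
phi -121.5 r 33.3 pull 0.53 radial 0.86
```

View pics/s10.png

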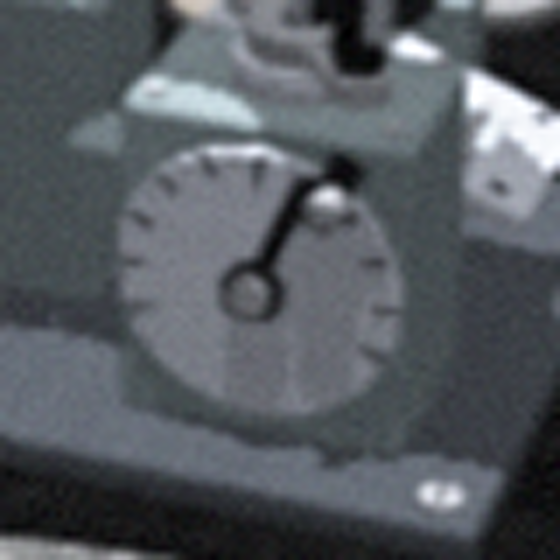

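```bash
python3 -m crank '{"delta_pos":[[-0.0025,0.0037,0],[-0.0029,0.0033,0],[0,0,0]],"twist":[0,0,0]}'
python3 -c "
from h import *
tang();snap('s11');tang()"
python3 -m crank '{"delta_pos":[[-0.0033,0.0029,0],[-0.0037,0.0025,0],[0,0,0]],"twist":[0,0,0]}'
python3 -c "
from h import *
tang();snap('s12');tang()"
```

```text
clock: 9.95
position: [447.3, -91.4, 213.9]
ee_rot: [0.707, -0.707, 0.001, -0.0]
contact_force: [-0.6, -1.7, 8.1]
gripper_width: 14.1
phi -137.0 r 33.5 pull 0.89 radial 1.59
9.95 [447.3 -91.4 213.9] [-0.6 -1.7  8.1] [-0.34 -0.11 -0.01]
phi -136.7 r 33.4 pull -0.38 radial 1.28
clock: 10.25
position: [442.1, -84.3, 213.9]
ee_rot: [0.707, -0.707, 0.001, -0.0]
contact_force: [-0.8, -1.6, 7.0]
gripper_width: 14.2
phi -152.1 r 33.6 pull 1.1 radial 1.45
10.25 [442.1 -84.3 213.9] [-0.8 -1.6  7. ] [-0.28 -0.15  0.07]
phi -151.9 r 33.6 pull 2.11 radial -0.06
```

View pics/s12.png

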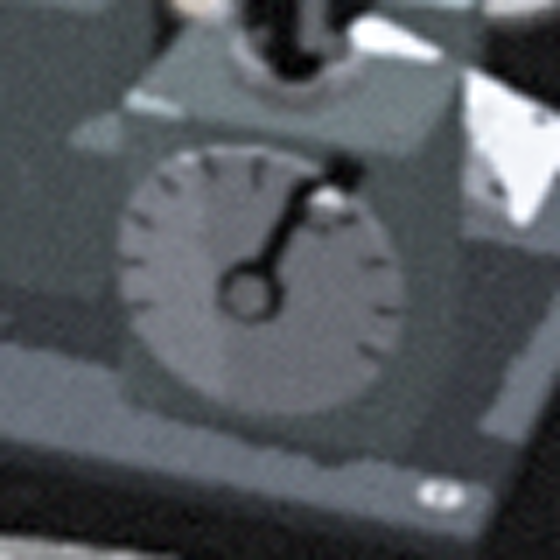

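```bash
python3 -m crank '{"delta_pos":[[-0.004,0.002,0],[-0.0042,0.0014,0],[0,0,0]],"twist":[0,0,0]}'
python3 -c "
from h import *
tang();snap('s13');tang()"
python3 -m crank '{"delta_pos":[[-0.0044,0.0009,0],[0,0,0]],"twist":[0,0]}'
python3 -c "
from h import *
tang();snap('s14');tang()"
```

```text
clock: 10.55
position: [438.8, -76.1, 213.9]
ee_rot: [0.707, -0.707, 0.001, 0.0]
contact_force: [0.5, -1.0, 7.6]
gripper_width: 14.1
phi -167.2 r 33.9 pull 1.14 radial -0.3
10.55 [438.8 -76.1 213.9] [ 0.5 -1.   7.6] [-0.4  -0.09  0.02]
phi -167.0 r 33.9 pull 1.82 radial 0.36
clock: 10.77
position: [438.0, -72.0, 213.9]
ee_rot: [0.707, -0.707, 0.001, 0.0]
contact_force: [0.5, -3.0, 7.3]
gripper_width: 14.4
phi -174.2 r 34.0 pull 3.01 radial -0.24
10.7667 [438.  -72.  213.9] [ 0.5 -3.   7.3] [-0.93 -0.26 -0.06]
phi -174.1 r 34.0 pull 1.99 radial 0.49
```

View pics/s14.png

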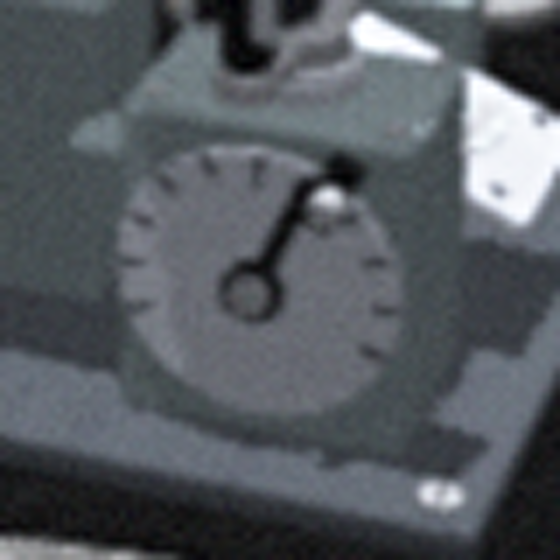

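The pull is starting to rise at 892°. I take single 7.5° steps from here.

```bash
python3 -m crank '{"delta_pos":[[-0.0044,0.0003,0],[0,0,0],[0,0,0]],"twist":[0,0,0]}'
python3 -c "
from h import *
tang();snap('s15');tang()"
```

```text
clock: 11.07
position: [437.7, -68.1, 213.9]
ee_rot: [0.707, -0.707, 0.001, 0.001]
contact_force: [-0.0, -4.5, 6.9]
gripper_width: 14.7
phi 179.1 r 34.1 pull 4.45 radial -0.04
11.0667 [437.7 -68.1 213.9] [-0.  -4.5  6.9] [-1.4  -0.36 -0.04]
phi 179.2 r 34.1 pull 4.15 radial -0.67
```

```bash
python3 -m crank '{"delta_pos":[[-0.0044,-0.0003,0],[0,0,0],[0,0,0]],"twist":[0,0,0]}'
python3 -c "
from h import *
tang();snap('s16');tang()"
```

```text
clock: 11.37
position: [437.9, -64.0, 213.9]
ee_rot: [0.707, -0.707, 0.001, 0.001]
contact_force: [0.7, -6.5, 8.0]
gripper_width: 14.2
phi 172.3 r 34.2 pull 6.31 radial -1.56
11.3667 [437.9 -64.  213.9] [ 0.7 -6.5  8. ] [-2.03 -0.35 -0.  ]
phi 172.4 r 34.2 pull 6.73 radial -1.54
```

View pics/s16.png

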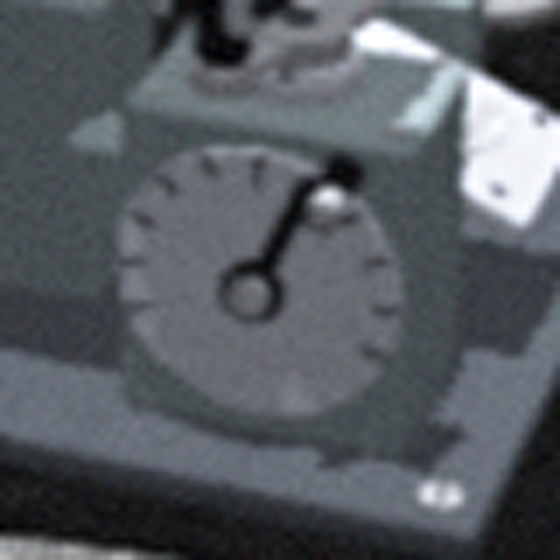

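The pull is 6.5 N and the pointer has stopped moving, so it is snug. I ease the spring back most of the way so the crank doesn't snap on release, then open slowly and rise.

```bash
python3 -m crank '{"delta_pos":[[0.0044,0.0003,0],[0.0044,-0.0003,0],[0.002,-0.0003,0],[0,0,0],[0,0,0]],"twist":[0,0,0,0,0]}'
python3 -c "
from h import *
tang()"
python3 -m crank '{"delta_pos":[[0,0,0],[0,0,0],[0,0,0],[0,0,0],[0,0,0],[0,0,0]],"twist":[0,0,0,0,0,0]}' 0.6
python3 -m crank '{"delta_pos":[[0,0,-0.02],[0,0,-0.03],[0,0,-0.03],[0,0,-0.03],[0,0,0],[0,0,0]],"twist":[0,0,0,0,0,0]}'
python3 - <<'E'
from h import *
snap('s17')
st=arm.read_state(); p,d=imaging.get_image('wrist'); cv2.imwrite('pics/w2.png',p)
c=cam('wrist',st)
for P in [(447.4,41.3,158),(452,52,158),(493.6,28,132),(438,-68.6,173)]: print(P,proj(c,P))
E
```

```text
clock: 11.83
position: [438.4, -74.3, 213.9]
ee_rot: [-0.707, 0.707, -0.001, -0.0]
contact_force: [-1.4, -2.3, 8.0]
gripper_width: 14.1
phi -170.3 r 33.9 pull 2.05 radial 1.72
clock: 12.33
position: [437.7, -73.7, 212.6]
ee_rot: [-0.707, 0.707, 0.0, -0.0]
contact_force: [-0.5, -0.3, -0.3]
gripper_width: 51.1
clock: 12.83
position: [438.5, -73.5, 324.5]
ee_rot: [-0.707, 0.707, -0.001, 0.002]
contact_force: [-0.2, 0.7, -0.4]
gripper_width: 51.4
12.8333 [438.5 -73.5 324.5] [-0.2  0.7 -0.4] [-0.02 -0.01  0.01]
(447.4, 41.3, 158) [120.8458876  229.29239511]
(452, 52, 158) [101.61077677 221.69941029]
(493.6, 28, 132) [151.94455227 146.91487101]
(438, -68.6, 173) [306.791191   251.74090113]
```

View pics/w2.png

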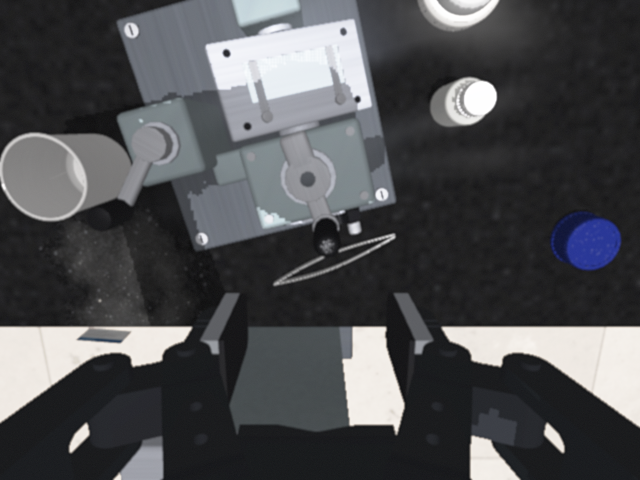

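View pics/s17.png

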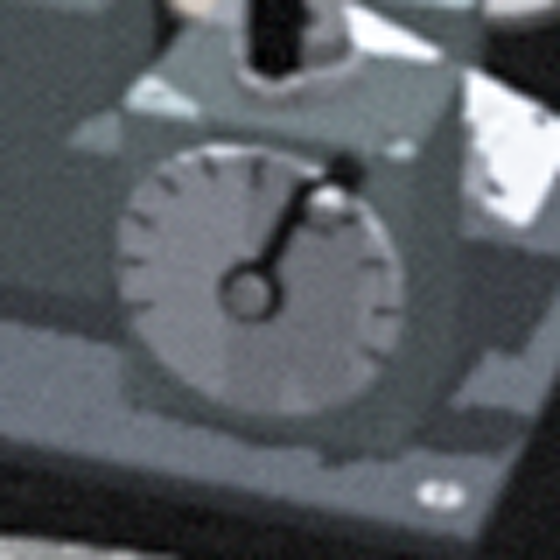

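```bash
python3 - <<'E'
import cv2,numpy as np
p=cv2.imread('pics/w2.png')[110:260,60:220]
p=np.clip((p/255.)**0.45*255,0,255).astype('uint8')
cv2.imwrite('pics/w2z.png',cv2.resize(p,None,fx=4.5,fy=4.5,interpolation=cv2.INTER_CUBIC)[:600])
for n in ['s10','s12','s13','s14','s15','s16','s17']:
    g=cv2.cvtColor(cv2.imread(f'pics/{n}_raw.png'),cv2.COLOR_BGR2GRAY).astype(float)
    r=[]
    for v in range(276,288):
        row=g[v,360:379]; w=np.clip(110-row,0,None); w=w*(np.arange(360,379)<374+ (0)); r.append((w*np.arange(360,379)).sum()/max(w.sum(),1e-9))
    print(n,np.round(r,1))
E
```

```text
s10 [371.9 372.1 371.7 371.4 371.2 370.9 370.3 369.6 368.9 368.5 367.9 366.8]
s12 [370.3 370.8 370.9 370.7 371.1 370.9 370.1 369.3 368.9 368.4 367.7 366.6]
s13 [370.1 371.1 371.  370.9 371.  370.8 370.1 369.3 368.8 368.5 367.8 366.6]
s14 [369.8 371.1 371.2 371.  370.8 371.  369.8 369.4 368.8 368.5 368.  366.7]
s15 [370.2 371.3 371.3 371.1 371.  370.9 370.2 369.3 368.9 368.4 368.1 366.7]
s16 [370.2 370.9 370.6 371.2 371.1 370.6 370.2 369.5 368.9 368.5 367.8 366.6]
s17 [370.7 371.9 371.9 371.6 371.4 371.2 370.6 369.8 369.3 368.9 368.4 366.9]
```

View pics/w2z.png

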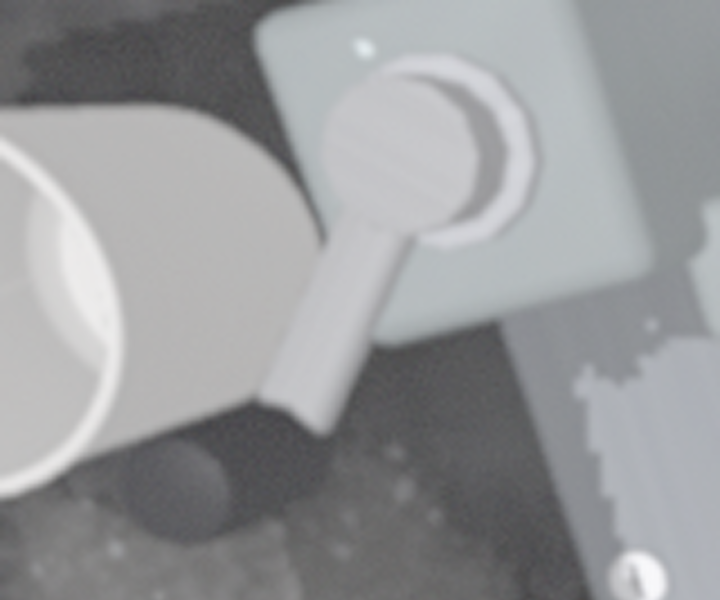

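```bash
python3 - <<'E'
from h import *
st=arm.read_state(); c=cam('wrist',st)
k=onz(c,99.6,218.5,158); h=onz(c,148.5,144,132); print(k,h,np.hypot(*(k-h)[:2]))
for piv in (h[:2],np.array([493.6,28.1])):
    a=np.degrees(np.arctan2(*(k[:2]-piv)[::-1])); print(piv,a,np.linalg.norm(k[:2]-piv))
print(st['position'],k[:2]-st['position'][:2])
E
```

```text
[453.43210411  52.23513638 158.        ] [494.65448278  29.36295537 132.        ] 47.14256216258805
[494.65448278  29.36295537] 150.9763555142015 47.14256216258805
[493.6  28.1] 149.00017858877894 46.861121073409635
[437.38599185 -73.66643515 322.03640282] [ 16.04611226 125.90157154]
```

```bash
python3 -m crank '{"delta_pos":[[-0.03,-0.004,0],[-0.032,-0.004,0],[-0.032,-0.004,0],[-0.032,-0.0035,0],[0,0,0],[0,0,0.02],[0,0,0.02],[0,0,0.02]],"twist":[0,0,0,0,0,0,0,0]}'
python3 - <<'E'
from h import *
p,d=imaging.get_image('wrist'); st=arm.read_state(); cv2.imwrite('pics/w3.png',np.clip((p/255.)**.5*255,0,255).astype('uint8')); print(st['position'])
c=cam('wrist',st); print(proj(c,(453,52.5,158)))
E
```

```text
clock: 13.6
position: [452.9, 52.2, 260.9]
ee_rot: [-0.707, 0.707, 0.001, -0.001]
contact_force: [-0.7, 0.1, -0.4]
gripper_width: 51.6
[450.64775477  51.34969264 256.72577705]
[311.92338794 278.84556424]
```

View pics/w3.png

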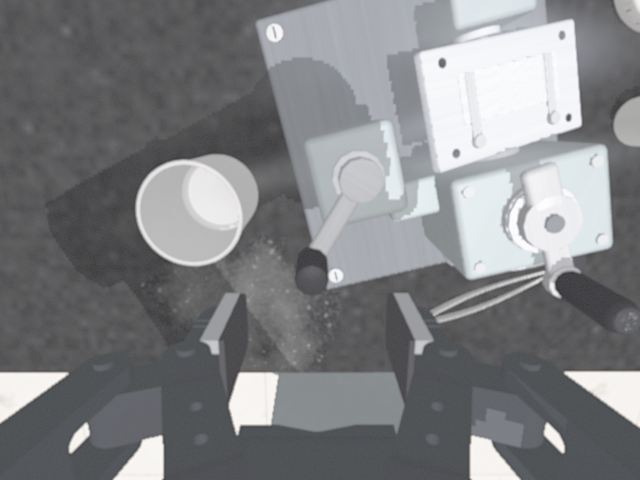

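Knob top is at (311,279), as predicted. I descend and grip.

```bash
python3 -m crank '{"delta_pos":[[0,0,0.025],[0,0,0.026],[0,0,0],[0,0,0]],"twist":[0,0,0,0]}'
python3 -m crank '{"delta_pos":[[0,0,0],[0,0,0],[0,0,0],[0,0,0],[0,0,0],[0,0,0],[0,0,0]],"twist":[0,0,0,0,0,0,0]}' 0
python3 -c "
from h import *
s=arm.read_state();print(s['joints'].round(2),s['wrist_torque'])"
```

```text
clock: 13.98
position: [453.0, 51.7, 211.0]
ee_rot: [-0.707, 0.707, 0.001, -0.002]
contact_force: [0.2, -0.5, 0.3]
gripper_width: 51.0
clock: 14.57
position: [454.1, 52.7, 213.4]
ee_rot: [-0.707, 0.707, -0.0, 0.001]
contact_force: [-2.0, 2.1, 6.9]
gripper_width: 13.4
[ 0.47  0.19 -0.52  0.   -0.85  1.1 ] [ 0.74690453  0.68223285 -0.00209339]
```

```bash
python3 -m crank '{"delta_pos":[[-0.0041,-0.0027,0],[-0.0041,-0.0027,0],[-0.0041,-0.0027,0],[-0.0041,-0.0027,0],[0,0,0]],"twist":[0.105,0.105,0.105,0.105,0]}'
cat >> h.py <<'E'
def lev():
    s=arm.read_state(); v=s['position'][:2]-[494,28.6]; n=v/np.linalg.norm(v); F=s['contact_force'][:2]
    print('ang',np.degrees(np.arctan2(v[1],v[0])).round(1),'r',np.linalg.norm(v).round(1),'pull',(F@[-n[1],n[0]]).round(2),'radial',(F@n).round(2), s['joints'].round(2))
E
python3 -c "
from h import *
lev()"
```

```text
clock: 14.98
position: [467.4, 67.8, 213.4]
ee_rot: [-0.543, 0.84, 0.0, 0.001]
contact_force: [-4.1, 4.4, 7.9]
gripper_width: 13.4
ang 124.2 r 47.4 pull 0.91 radial 5.92 [ 0.49  0.22 -0.49 -0.   -0.86  0.66]
```

```bash
python3 -m crank '{"delta_pos":[[-0.0044,-0.0023,0],[-0.0044,-0.0023,0],[-0.0042,-0.0027,0],[0,0,0],[0,0,0]],"twist":[0.105,0.105,0.105,0,0]}'
python3 -c "
from h import *
lev()"
```

```text
clock: 15.4
position: [480.3, 74.7, 213.4]
ee_rot: [-0.405, 0.914, -0.0, 0.001]
contact_force: [-1.2, 1.8, 4.7]
gripper_width: 13.3
ang 106.5 r 48.1 pull 0.69 radial 2.04 [ 0.49  0.24 -0.46  0.   -0.87  0.35]
```

```bash
python3 -m crank '{"delta_pos":[[-0.0042,-0.0026,0],[-0.0021,-0.0013,0],[0,0,0],[0,0,0]],"twist":[0.105,0.052,0,0]}'
python3 -c "
from h import *
lev()"
python3 -m crank '{"delta_pos":[[-0.0021,-0.0014,0],[0,0,0],[0,0,0]],"twist":[0.052,0,0]}'
python3 -c "
from h import *
lev()"
python3 -m crank '{"delta_pos":[[-0.0021,-0.0014,0],[0,0,0],[0,0,0]],"twist":[0.052,0,0]}'
python3 -c "
from h import *
lev()"
```

```text
clock: 15.73
position: [487.4, 76.4, 213.4]
ee_rot: [-0.333, 0.943, 0.0, 0.001]
contact_force: [-1.7, 1.2, 4.9]
gripper_width: 13.6
ang 97.9 r 48.2 pull 1.51 radial 1.38 [ 0.49  0.25 -0.44  0.   -0.88  0.19]
clock: 15.98
position: [489.8, 76.7, 213.4]
ee_rot: [-0.308, 0.951, 0.0, 0.001]
contact_force: [-2.8, 2.3, 5.4]
gripper_width: 13.0
ang 95.0 r 48.3 pull 2.59 radial 2.57 [ 0.48  0.26 -0.43  0.   -0.88  0.14]
clock: 16.23
position: [492.3, 76.9, 213.4]
ee_rot: [-0.283, 0.959, 0.0, 0.001]
contact_force: [-1.2, 2.7, 6.0]
gripper_width: 14.0
ang 92.1 r 48.3 pull 1.15 radial 2.75 [ 0.48  0.26 -0.43 -0.   -0.88  0.09]
```

Not at the end stop yet; the pull is still only the swing friction. I go on in 3° steps without further twist.

```bash
python3 -m crank '{"delta_pos":[[-0.0021,-0.0014,0],[0,0,0],[0,0,0]],"twist":[0,0,0]}'
python3 -c "
from h import *
lev()"
python3 -m crank '{"delta_pos":[[-0.0016,-0.0011,0],[0,0,0],[0,0,0]],"twist":[0,0,0]}'
python3 -c "
from h import *
lev()"
```

```text
clock: 16.48
position: [492.9, 76.9, 213.3]
ee_rot: [-0.283, 0.959, 0.001, -0.001]
contact_force: [-8.9, 5.9, 12.0]
gripper_width: 13.6
ang 91.3 r 48.3 pull 8.77 radial 6.07 [ 0.48  0.26 -0.42 -0.   -0.89  0.1 ]
clock: 16.73
position: [493.3, 76.9, 213.3]
ee_rot: [-0.283, 0.959, 0.001, -0.003]
contact_force: [-14.1, 8.1, 14.8]
gripper_width: 13.4
ang 90.8 r 48.3 pull 14.0 radial 8.27 [ 0.48  0.27 -0.42 -0.   -0.89  0.1 ]
```

The lever is against its end stop: the pull jumped from about 2 N to 9 N and then 14 N with almost no travel. I release and rise straight up.

```bash
python3 -m crank '{"delta_pos":[[0,0,0],[0,0,0],[0,0,0],[0,0,0],[0,0,0],[0,0,0]],"twist":[0,0,0,0,0,0]}' 0.5
python3 -m crank '{"delta_pos":[[0,0,-0.02],[0,0,-0.04],[0,0,-0.04],[0,0,-0.04],[0,0,0],[0,0,0]],"twist":[0,0,0,0,0,0]}'
python3 - <<'E'
from h import *
st=arm.read_state(); p,d=imaging.get_image('wrist'); cv2.imwrite('pics/w4.png',np.clip((p/255.)**.5*255,0,255).astype('uint8')); np.save('pics/w4p.npy',np.r_[st['position'],st['ee_rot']])
snap('s18'); p,d=imaging.get_image('top'); cv2.imwrite('pics/t2.png',cv2.resize(p[165:305,280:470],None,fx=4,fy=4,interpolation=cv2.INTER_CUBIC))
c=cam('wrist',st)
for a in (80,78): 
  v=Rs@np.array([-20+48*np.cos(np.radians(a)),90+48*np.sin(np.radians(a)),158])+ST; print(a,v,proj(c,v))
E
```

```text
clock: 17.23
position: [496.3, 76.1, 211.7]
ee_rot: [-0.283, 0.959, -0.0, -0.0]
contact_force: [0.0, 0.1, 0.2]
gripper_width: 42.8
clock: 17.73
position: [497.0, 76.4, 354.6]
ee_rot: [-0.283, 0.959, 0.001, 0.003]
contact_force: [-0.5, -0.2, -0.7]
gripper_width: 43.2
17.7833 [496.1  76.2 352.4] [-0.9  0.4 -0.7] [0.02 0.05 0.05]
80 [490.20454801  75.94791961 158.        ] [326.85894876 237.10579985]
78 [491.87763677  76.03648093 158.        ] [324.70247701 235.90294545]
```

View pics/w4.png

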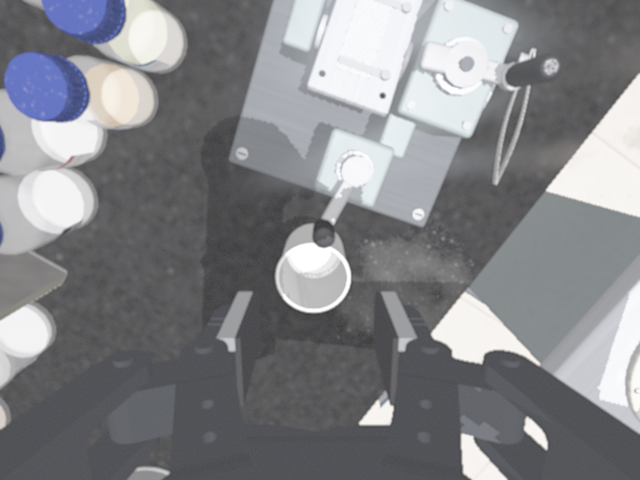

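View pics/t2.png

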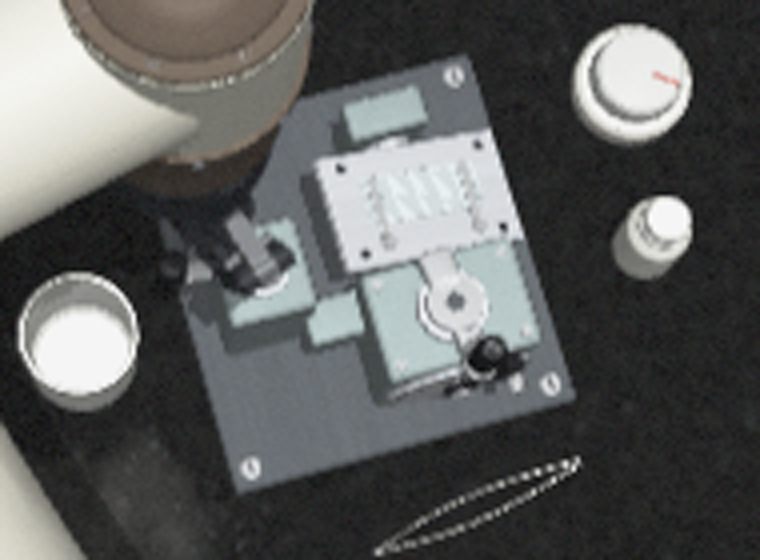

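View pics/s18.png

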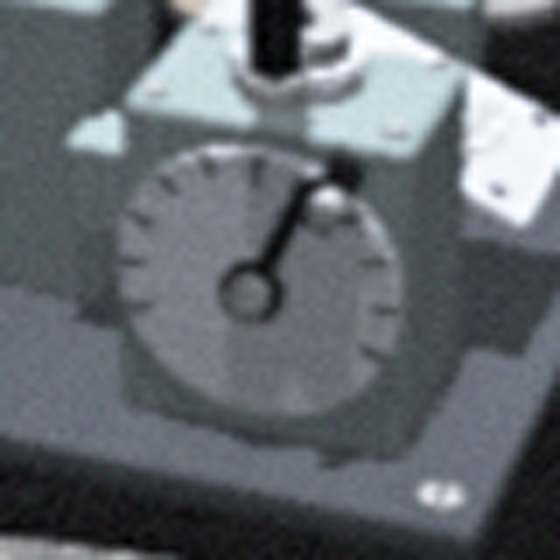

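```bash
python3 - <<'E'
from h import *
c=cam('top'); k=onz(c,495/4-.375+280,343/4-.375+165,173); v=k[:2]-[471.8,-68.6]; print(k,np.degrees(np.arctan2(v[1],v[0])),np.linalg.norm(v))
q=np.load('pics/w4p.npy'); c=cam('wrist',dict(position=q[:3],ee_rot=q[3:]))
for z,p in ((173,(550,67)),(158,(323,233)),(132,(355,170))): print(onz(c,*p,z))
k=onz(c,550,67,173); v=k[:2]-[471.8,-68.6]; print(np.degrees(np.arctan2(v[1],v[0])))
E
```

```text
[443.48327864 -82.51952869 173.        ] -153.82285187029515 31.552971138496808
[441.13817814 -79.69997911 173.        ]
[493.93547206  74.97300881 158.        ]
[496.21755837  29.72418531 132.        ]
-160.0990838142282
```

```bash
python3 -c "
from bench import job_done,arm
print(job_done()); print(arm.read_state()['clock'])"
```

```text
the job is handed in; nothing more can be done
None
the job is handed in; nothing more can be done
```

I wound the crank about 2.5 turns clockwise until the pointer met its stop. I then swung the clamp lever clockwise to its end stop, let go of both and handed the job in at about 18 s of the 67 s allowed.

**Crank:** The pull was about 1 N while turning freely. It climbed evenly once the pointer met the stop, and I stopped at about 6.5 N, roughly 25° of coupling twist against the 45° limit. I eased the spring back to about 2 N before opening the gripper. In the last dial picture the pointer was still against the stop. The released crank rested at −154° by the top view and −160° by the wrist view. With the handle at −188° at the hardest pull, that puts the twist nearer 28–34°, still under the limit.

**Lever:** The pull jumped from about 2 N to 9 N and then 14 N with almost no travel, which is the end stop. My fitted centre put the stop at 91° in world axes; the expected angle is 94° and the last wrist picture gave 93°. I put the difference down to calibration error.

**Bystanders:** The cup, bottle, timer and tweezers looked unmoved in the last top view. The gripper was clear above everything, with the contact force near zero.

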